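# Walk the tamping stand round to its stop rail

## Task

Walk the heavy tamping stand round with fingertip pushes on its front, first its left side and then its right side and so on by turns, until its flat back sits flush against the wooden stop rail, all of it within the rail's length, and leave it there. Have it facing the rail nearly square before it touches, so that no corner digs into the wood. Only push it along the table: do not lift or tip it, and leave everything else standing where it is.

Things in the scene. Friction and masses are not known exactly. Their poses are not given: they have to be found in the camera images.
- stand: Tamping stand: heavy cast-aluminium block, about 1.9 kg, 140 wide (y) x 105 deep (x) x 61 tall, on four small nylon feet 38 fore and aft and 41 either side of its middle; sliding it takes 5 to 11 N. Origin: table level under its centre; x out of its flat back, y to its left, z up. Its front (-x) has a slot 34 wide in the middle. It starts clear of the rail, turned 29 to 60 degrees counter-clockwise from facing it.
- stand_left: The left side of the stand, rigidly part of it, same origin and axes: the block's +y cheek, whose flat upright front face runs from 17 to 70 to the left of the middle, from 3 to 61 above the table.
- stand_right: The right side of the stand, rigidly part of it, same origin and axes: the block's -y cheek, whose flat upright front face runs from 17 to 70 to the right of the middle, from 3 to 61 above the table.
- stand_back_left (a point): Back left upright edge of the stand, half-way up (52.5, +70, 30 in the stand's axes).
- stand_back_right (a point): Back right upright edge of the stand, half-way up (52.5, -70, 30).
- stand_front_left (a point): Front left upright edge of the stand, half-way up (-52.5, +70, 30).
- stand_front_right (a point): Front right upright edge of the stand, half-way up (-52.5, -70, 30).
- rail: Stop rail: a dark wooden bar 250 long (its y), 24 thick, 32 tall, screwed to the table beyond the stand. Origin: middle of the foot of the flat face that looks at the stand and the robot; x points from that face into the bar, so the stand lies on its -x side; z up. Fixed.
- tamper_mid (a point): Bystander: coffee tamper standing on its steel base (58 across), wooden handle up, 85 tall. The point is at its middle, half-way up. Leave it where it is.
- pitcher_mid (a point): Bystander: steel milk jug, 74 across plus handle, 85 tall. The point is at its middle, half-way up. Leave it where it is.
- bowl_mid (a point): Bystander: empty white cupping bowl, 96 across, 58 tall. The point is at its middle, half-way up. Leave it where it is.
- tumbler_mid (a point): Bystander: glass tumbler, 72 across, 85 tall. The point is at its middle, half-way up. Leave it where it is.
- portafilter_mid (a point): Bystander: portafilter lying on the table: steel head 70 across, 32 tall, black handle reaching 167 out along its -x. The point is at its middle, half-way up. Leave it where it is.
- spoon_mid (a point): Bystander: steel cupping spoon, 170 long, lying flat along its x. The point is at its middle, half-way up. Leave it where it is.
- jar_mid (a point): Bystander: glass jar with steel cap, 72 across, 90 tall. The point is at its middle, half-way up. Leave it where it is.
There are look-alikes about, which are no part of the job. Leave any red or yellow look-alike of the stand alone.

How it is judged (in metres and radians):
On the way, in this order (a step that is already met when the one before it is completed fails the run):
1. the stand's left side is pushed (contact force between the fingers and stand_left above 1 N), for 0.1 s.
2. the stand's right side is pushed (contact force between the fingers and stand_right above 1 N), for 0.1 s.
At the end, for the whole second after the job is handed in: Both back edges of the stand are within 6 mm of the rail's face and not past its ends (5 mm allowed); the stand sits flat and at rest on the table (x of stand_back_left in the frame of rail between -0.006 and 0.006 m and x of stand_back_right in the frame of rail between -0.006 and 0.006 m and y of stand_back_left in the frame of rail between -0.13 and 0.13 m and y of stand_back_right in the frame of rail between -0.13 and 0.13 m and angle between stand's own z axis and vertical below 0.03 rad and height (world z) of stand below 0.004 m and linear speed of stand below 0.01 m/s); the robot touches nothing.
It fails at once if the stand touches the rail while turned more than 15 degrees away from square (contact force between stand and rail above 0.5 N and angle between the x axis of stand and the x axis of rail, either way round above 0.262 rad).
It fails at once if the stand is lifted or tipped (height (world z) of stand above 0.008 m or angle between stand's own z axis and vertical above 0.1 rad).
It fails at once if a bystander is shifted by more than 20 mm (distance of any of tamper_mid, pitcher_mid, bowl_mid, tumbler_mid, portafilter_mid, spoon_mid, jar_mid from where it was at the start of the episode above 0.02 m).
It also fails if it takes over 67 s, if anything falls off the work surface, if the arm or the gripper's body presses on something with over 40 N, if the wrist force passes 120 N, or if a joint passes its speed limit or range.

## Robot

A 7-joint arm with a two-finger parallel gripper is mounted at the origin on the work surface. World frame = base frame: x ahead of the robot, y to its left, z up, the work surface at z = 0. Lengths are in mm, angles in rad, forces in N, time in s.
With the tool pointing down it reaches from about 425 to 825 mm from the base axis. Payload 3.6 kg.
Tool frame: the origin (TCP) lies midway between the tips of the shut fingers; the grasp point (between the pads) lies 19 mm behind it; z points along the fingers, y is the line along which they close (so a half turn about z gives the same grasp; the last joint's range is limited). The gripper opens to 93 mm and grips with 3 to 60 N. Pads are 15 mm wide; open, the fingers measure 128 mm over their backs; the gripper's body (75 mm by 188 mm) begins 65 mm behind the grasp point.
Start: joints at [1.248, 0.615, -0.013, 1.423, 0.008, 1.103, -0.04], TCP at [189.49, -621.736, 218.64] pointing down, gripper open.
Joint ranges: [-3.12, 3.12], [-0.3, 2.06], [-1.34, 1.32], [0.26, 2.42], [-1.36, 4.5], [0.01, 1.98], [-2.84, 2.84]. Speed limits (rad/s): [2.79, 2.79, 3.14, 3.14, 3.14, 3.14, 3.14].

## Interface

Orientations are given as a rotation vector (axis times angle).
In Python, from rig import arm gives the robot as it stands. The module is installed in compiled form; this text tells all that it offers.
- The arm moves only by the tool move_arm, never from a script. Its argument "plan" is a list of rows, each a list of 5 numbers: the finger opening in m, from 0 to 0.093, then the shift along the tool's x, y, z in m, then the turn about the tool's z in rad. In form: [[jaw, x, y, z, twist], ...]. A call has 1 to 12 rows; each row is the pose to reach, as a shift and turn from the pose commanded when the call began, along the tool's axes at that moment; what a row does not reach only later rows make up. A row lasts 1/12 s, in which the tool goes at most 41.7 mm and 7.16 degrees, less where a joint would pass 70% of its speed; a pose out of reach is approached as far as the arm can. A call with a gripper value outside its range is refused whole. The fingers move at their own pace and stop on an object; "force" is the grip in N (left out, the last holds). Time passes only in rows, so rows that repeat a pose let the fingers close. It gives the time, the measured TCP pose, the force, the opening and the grip force at its end, in the units of the state.
- arm.observe(): the state, without advancing time (a new reading comes with each control period).
- arm.capture(name): name is "scene" or "top"; returns a dict with "img" (384x512x3 uint8, red, green, blue), "fx", "fy", "cx", "cy" (pixels), "dist_coeffs" ([k1, k2, p1, p2, k3] as OpenCV has them; the pictures are not rectified), "origin" and "orientation" of the camera in the world. Camera axes: x right, y down, z forward; pixel columns grow to the right and rows downward; lengths in mm; the calibration is good to about 2 mm. A picture is of the moment at which its call begins. There is no depth.
- arm.job_done(): hands the job in; it is judged then, once.
The state is a dict: "clock": time; "joint_positions": joint angles; "joint_velocities": joint speeds; "effort": joint torques, N m; "tool_pos": TCP position; "orientation": TCP orientation; "wrist_force": force on the tool from outside, world axes, zero at the start; "ft_torque": the same for the moment, N m; "width": finger opening in mm; "finger_force": force on a finger pad.
Only numpy, scipy, OpenCV 4.12 (cv2) and the standard library are available. Lean on these libraries where they do the work, as an engineer would, in place of code of your own. Each camera call takes 0.05 s, during which the arm holds its last target. There are 200 camera calls.

## Working session

There is one attempt and no reset: what is moved stays moved. The work goes in short steps, Python scripts to look and compute and a tool call to move; the robot and the scene stay as the last step left them, time stands still between calls to the robot, and variables do not carry over. Pictures are saved under pics/ and viewed, at most 10 in all, crops included, and the job is handed in when it is done.

Besides the shell and the picture viewer there is one more tool, called as name(argument=value, ...), one argument or row to a line, values as JSON. move_arm: Moves the arm, as the interface text tells. Its arguments: {"type":"object","properties":{"plan":{"type":"array"},"force":{"type":"number"}},"required":["plan"]}

```bash
mkdir -p pics; python3 - <<'E'
from rig import arm
import cv2,numpy as np
np.set_printoptions(suppress=True,precision=4)
for n in("scene","top"):
    c=arm.capture(n); cv2.imwrite(f"pics/{n}0.png",c["img"][:,:,::-1])
    print(n,{k:v for k,v in c.items() if k!="img"})
print(arm.observe())
E
```

```text
scene {'fx': 417.6072567329969, 'fy': 417.6072567329969, 'cx': 259.55585496505233, 'cy': 191.02483438864996, 'dist_coeffs': array([-0.001,  0.   ,  0.   ,  0.   ,  0.   ]), 'origin': array([1499.9665, -606.1144, 1018.0459]), 'orientation': array([-2.0416, -1.1372,  0.5234])}
top {'fx': 369.7820519807, 'fy': 369.7820519807, 'cx': 251.31400223806477, 'cy': 189.0830457867098, 'dist_coeffs': array([-0.0682,  0.    ,  0.    ,  0.    ,  0.    ]), 'origin': array([ 384.2479,  -20.4251, 1212.2182]), 'orientation': array([-2.1659,  2.1687, -0.14  ])}
{'clock': 0.1, 'joint_positions': array([ 1.2485,  0.6158, -0.0126,  1.4247,  0.0081,  1.1034, -0.0404]), 'joint_velocities': array([-0.0013, -0.0038,  0.0009, -0.0041, -0.0011,  0.0014,  0.0001]), 'effort': array([  0.0005, -46.0044,   0.21  , -16.6245,  -0.0611,   0.017 ,
         0.0001]), 'tool_pos': array([ 189.2823, -621.0879,  217.6157]), 'orientation': array([-3.105 , -0.4628,  0.0006]), 'wrist_force': array([ 0.5664, -0.3418,  0.0696]), 'ft_torque': array([-0.0314, -0.0549,  0.0619]), 'finger_force': 0.0, 'width': 92.80725716459197}
```

View pics/scene0.png

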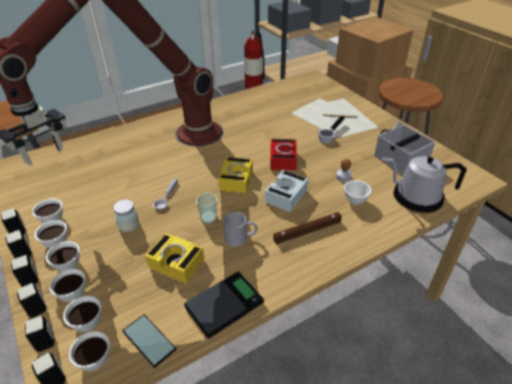

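View pics/top0.png

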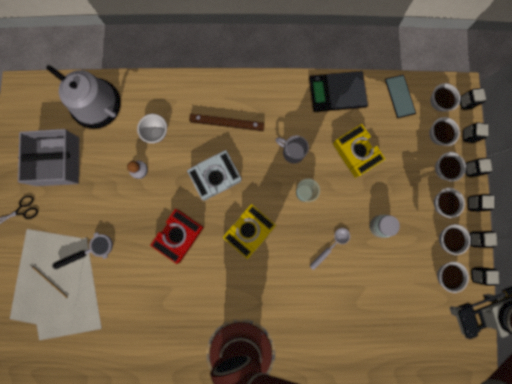

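The top view shows the silver stand at about (215,175), the rail from (190,118) to (263,127), the robot base at (240,350), and red and yellow look-alikes at (178,235) and (249,230). I'll zoom in and measure.

```bash
cat > h.py <<'E'
from rig import arm
import cv2,numpy as np
from scipy.spatial.transform import Rotation as R
np.set_printoptions(suppress=True,precision=3)
def cap(n):
    c=arm.capture(n); c["K"]=np.array([[c["fx"],0,c["cx"]],[0,c["fy"],c["cy"]],[0,0,1]]); c["R"]=R.from_rotvec(c["orientation"]).as_matrix(); return c
def ray(c,px,z):
    u=cv2.undistortPoints(np.array(px,float).reshape(-1,1,2),c["K"],c["dist_coeffs"]).reshape(-1,2)
    d=np.c_[u,np.ones(len(u))]@c["R"].T
    return c["origin"]+d*((z-c["origin"][2])/d[:,2])[:,None]
def proj(c,P):
    Rt=c["R"].T
    return cv2.projectPoints(np.array(P,float).reshape(-1,1,3),cv2.Rodrigues(Rt)[0],-Rt@c["origin"],c["K"],c["dist_coeffs"])[0].reshape(-1,2)
E
python3 - <<'E'
from h import *
c=cap("top"); im=c["img"]; bgr=im[:,:,::-1]
cv2.imwrite("pics/crop1.png",cv2.resize(bgr[95:270,100:330],None,fx=3.4,fy=3.4,interpolation=cv2.INTER_CUBIC))
hsv=cv2.cvtColor(im,cv2.COLOR_RGB2HSV)
print(hsv[175,[195,203,225,232]],hsv[122,210:240:10],hsv[140,225],hsv[200,190])
m=((hsv[...,1]<60)&(hsv[...,2]>110)).astype(np.uint8); 
for nm,mm in(("stand",m),("rail",((hsv[...,2]<110)&(hsv[...,1]>80)).astype(np.uint8))):
    cs,_=cv2.findContours(mm,cv2.RETR_EXTERNAL,cv2.CHAIN_APPROX_NONE)
    for k in cs:
        if 250<cv2.contourArea(k)<3000:
            r=cv2.minAreaRect(k); b=cv2.boxPoints(r)
            if 150<r[0][0]<300 and 100<r[0][1]<260: print(nm,r,"\n",ray(c,b,61 if nm=="stand" else 32))
E
```

```text
[[150  20  25]
 [120   9 109]
 [128   8 123]
 [100  21  37]] [[  9 173  65]
 [ 12 166  66]
 [ 10 165  68]] [ 18 125  94] [ 18 133  94]
stand ((213.60641479492188, 175.20465087890625), (35.985511779785156, 44.25437545776367), 62.52556610107422) 
 [[581.373 171.91   61.   ]
 [647.     48.459  61.   ]
 [544.611  -4.391  61.   ]
 [480.349 118.102  61.   ]]
stand ((151.5, 127.5), (29.0, 29.0), 90.0) 
 [[766.599 333.811  61.   ]
 [766.036 239.542  61.   ]
 [670.184 236.659  61.   ]
 [670.541 329.858  61.   ]]
rail ((182.6280059814453, 219.70401000976562), (43.70267105102539, 53.821956634521484), 34.69515609741211) 
 [[393.359 289.272  32.   ]
 [535.194 194.131  32.   ]
 [455.091  77.704  32.   ]
 [315.332 173.377  32.   ]]
rail ((218.51925659179688, 150.9038543701172), (53.93193817138672, 40.399925231933594), 11.309932708740234) 
 [[599.546 169.096  32.   ]
 [731.661 145.742  32.   ]
 [695.924 -27.95   32.   ]
 [564.805  -2.23   32.   ]]
rail ((226.6134033203125, 118.02481842041016), (75.42205047607422, 18.38773536682129), 6.632514953613281) 
 [[741.923 172.112  32.   ]
 [804.465 166.474  32.   ]
 [774.554 -81.604  32.   ]
 [712.405 -74.179  32.   ]]
rail ((160.30001831054688, 108.90001678466797), (27.280029296875, 21.0190372467041), 26.56505012512207) 
 [[778.833 321.454  32.   ]
 [843.797 292.542  32.   ]
 [800.951 209.624  32.   ]
 [736.714 238.941  32.   ]]
```

View pics/crop1.png

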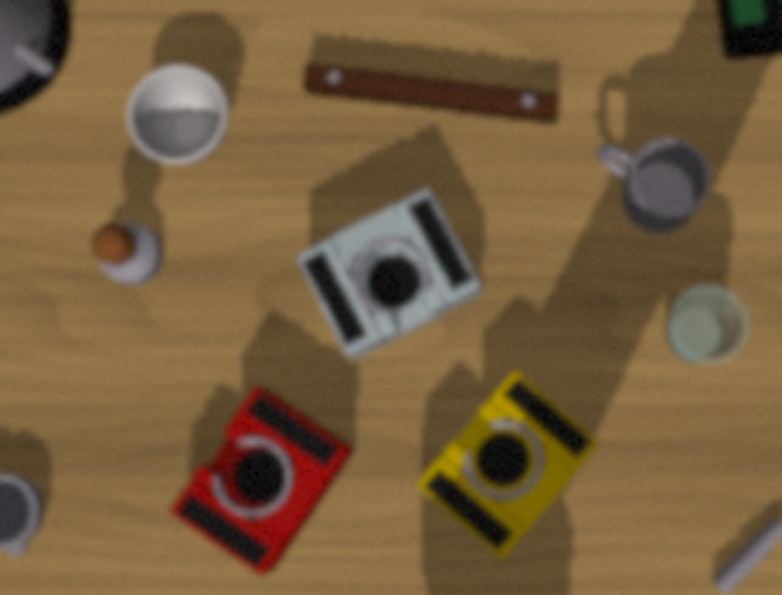

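The crop shows the silver stand with its slot at the lower edge, facing the robot, and its flat back facing up-left. It is turned about 35° counter-clockwise from the rail. The red and yellow look-alikes sit close in front of it. Next I'll measure the rail face and the look-alike corners.

```bash
cat >> h.py <<'E'
def boxes(c,f,lo,hi,win=(150,300,90,260)):
    hsv=cv2.cvtColor(c["img"],cv2.COLOR_RGB2HSV).astype(int); m=f(hsv).astype(np.uint8); out=[]
    for k in cv2.findContours(m,cv2.RETR_EXTERNAL,cv2.CHAIN_APPROX_NONE)[0]:
        if lo<cv2.contourArea(k)<hi:
            r=cv2.minAreaRect(k)
            if win[0]<r[0][0]<win[1] and win[2]<r[0][1]<win[3]: out.append((k,r,cv2.boxPoints(r)))
    return out
SIL=lambda h:(h[...,1]<60)&(h[...,2]>75)
# rail: rx = outward heading, rail origin ro (set after measuring)
def stand(c):
    k,r,b=max(boxes(c,SIL,700,3000),key=lambda t:cv2.contourArea(t[0]))
    P=ray(c,b,61)[:,:2]
    # back edge: the long edge (about 140) furthest in x
    i=max(range(4),key=lambda i:(P[i]+P[(i+1)%4])[0]*(1 if abs(np.linalg.norm(P[i]-P[(i+1)%4])-140)<20 else 0))
    a,d=P[i],P[(i+1)%4]
    if a[1]<d[1]: a,d=d,a
    l=(a-d)/np.linalg.norm(a-d); n=np.array([l[1],-l[0]])
    ctr=(a+d)/2-52.5*n
    return a,d,ctr,n,l,[np.linalg.norm(P[0]-P[1]),np.linalg.norm(P[1]-P[2])]
E
python3 - <<'E'
from h import *
c=cap("top")
for nm,f in(("rail",lambda h:(h[...,1]>145)&(h[...,2]<90)&(h[...,0]<15)),("red",lambda h:(h[...,1]>180)&(h[...,2]>90)&((h[...,0]<6)|(h[...,0]>174))),("yel",lambda h:(h[...,1]>190)&(h[...,2]>90)&(h[...,0]>20))):
    for k,r,b in boxes(c,f,300,3000):
        print(nm,r,"\n",ray(c,b,32 if nm=="rail" else 61), "z0\n" ,ray(c,b,0))
print(stand(c))
s=cap("scene")
for k,r,b in boxes(s,lambda h:(h[...,1]>145)&(h[...,2]<90)&(h[...,0]<15),200,3000,(250,350,200,260)):
    print("rail scene",r,ray(s,b,32))
E
```

```text
rail ((226.4044189453125, 121.81228637695312), (73.66840362548828, 8.412569999694824), 6.709837436676025) 
 [[745.705 168.113  32.   ]
 [774.216 165.485  32.   ]
 [744.855 -75.928  32.   ]
 [716.519 -72.513  32.   ]] z0
 [[755.505 173.225   0.   ]
 [784.789 170.526   0.   ]
 [754.633 -77.433   0.   ]
 [725.528 -73.925   0.   ]]
red ((176.00001525878906, 235.99996948242188), (33.83671188354492, 44.376014709472656), 33.6900634765625) 
 [[344.854 279.609  61.   ]
 [459.172 205.401  61.   ]
 [400.939 116.8    61.   ]
 [287.829 191.32   61.   ]] z0
 [[342.767 295.507   0.   ]
 [463.142 217.367   0.   ]
 [401.823 124.071   0.   ]
 [282.72  202.54    0.   ]]
yel ((248.8052978515625, 231.0796356201172), (34.24224090576172, 44.966461181640625), 41.18592834472656) 
 [[ 370.735   58.565   61.   ]
 [ 475.523  -33.13    61.   ]
 [ 405.224 -113.011   61.   ]
 [ 301.692  -20.999   61.   ]] z0
 [[ 370.019   62.751    0.   ]
 [ 480.359  -33.803    0.   ]
 [ 406.336 -117.917    0.   ]
 [ 297.317  -21.03     0.   ]]
(array([582.172, 172.159]), array([647.754,  43.819]), array([568.213,  84.1  ]), array([0.89 , 0.455]), array([-0.455,  0.89 ]), [np.float64(144.12590188687045), np.float64(114.57223729723749)])
rail scene ((303.2919616699219, 228.5007781982422), (8.797852516174316, 60.347774505615234), 70.49755096435547) [[729.111 -77.069  32.   ]
 [752.452 139.06   32.   ]
 [788.808 122.048  32.   ]
 [764.155 -88.874  32.   ]]
```

```bash
cat >> h.py <<'E'
def rows(*W):
    s=arm.observe(); M=R.from_rotvec(s["orientation"]).as_matrix(); hd=np.degrees(np.arctan2(M[1,0],M[0,0]))
    print("t",round(s["clock"],1),"tcp",s["tool_pos"],"head",hd,"F",s["wrist_force"])
    for w in W: print(w,"->",np.round(M.T@(np.array(w[:3])-s["tool_pos"])/1000,3),"twist",round(-np.radians(w[3]-hd),3))
E
python3 - <<'E'
from h import *
rows((480,-380,220,17),(476,86,200,27))
E
```

```text
t 0.2 tcp [ 189.377 -621.424  218.111] head 16.95003059031973 F [ 0.42   0.247 -0.247]
(480, -380, 220, 17) -> [ 0.348 -0.146 -0.002] twist -0.001
(476, 86, 200, 27) -> [ 0.48  -0.593  0.019] twist -0.175
```

move_arm(
  plan=[
    [0,0.348,-0.146,0,0],
    [0,0.348,-0.146,0,0],
    [0,0.348,-0.146,0,0],
    [0,0.348,-0.146,0,0],
    [0,0.348,-0.146,0,0],
    [0,0.348,-0.146,0,0],
    [0,0.348,-0.146,0,0],
    [0,0.348,-0.146,0,0],
    [0,0.348,-0.146,0,0],
    [0,0.348,-0.146,0,0],
    [0,0.348,-0.146,0,0],
    [0,0.348,-0.146,0,0],
  ],
  force=40,
)

```text
clock: 1.25
tool_pos: [479.2, -381.1, 218.4]
orientation: [3.107, 0.463, -0.002]
wrist_force: [-0.6, -0.3, -0.4]
width: 17.4
finger_force: 0.0
```

move_arm(
  plan=[
    [0,0.132,-0.447,0.02,-0.175],
    [0,0.132,-0.447,0.02,-0.175],
    [0,0.132,-0.447,0.02,-0.175],
    [0,0.132,-0.447,0.02,-0.175],
    [0,0.132,-0.447,0.02,-0.175],
    [0,0.132,-0.447,0.02,-0.175],
    [0,0.132,-0.447,0.02,-0.175],
    [0,0.132,-0.447,0.02,-0.175],
    [0,0.132,-0.447,0.02,-0.175],
    [0,0.132,-0.447,0.02,-0.175],
    [0,0.132,-0.447,0.02,-0.175],
    [0,0.132,-0.447,0.02,-0.175],
  ],
)

```text
clock: 2.25
tool_pos: [475.2, 91.6, 199.0]
orientation: [-3.048, -0.743, -0.003]
wrist_force: [0.4, 0.7, 0.9]
width: 0.4
finger_force: 0.0
```

```bash
python3 - <<'E'
from h import *
rows((476,88,200,27),(476,88,30,27))
E
```

```text
t 2.2 tcp [475.219  91.567 198.954] head 27.397889910200572 F [0.423 0.693 0.927]
(476, 88, 200, 27) -> [-0.001  0.004 -0.001] twist 0.007
(476, 88, 30, 27) -> [-0.001  0.004  0.169] twist 0.007
```

move_arm(
  plan=[
    [0,0,0,0.169,0],
    [0,0,0,0.169,0],
    [0,0,0,0.169,0],
    [0,0,0,0.169,0],
    [0,0,0,0.169,0],
    [0,0,0,0.169,0],
    [0,0.01,0,0.169,0],
    [0,0.013,0,0.169,0],
    [0,0.016,0,0.169,0],
    [0,0.019,0,0.169,0],
    [0,0.022,0,0.169,0],
    [0,0.025,0,0.169,0],
  ],
)

```text
clock: 3.25
tool_pos: [491.7, 92.6, 30.7]
orientation: [3.052, 0.73, -0.022]
wrist_force: [-12.0, -5.4, 9.3]
width: 0.2
finger_force: 6.2
```

move_arm(
  plan=[
    [0,0.003,0,0,0.02],
    [0,0.006,0,0,0.05],
    [0,0.009,0.001,0,0.07],
    [0,0.012,0.001,0,0.1],
    [0,0.015,0.001,0,0.13],
    [0,0.018,0.002,0,0.15],
    [0,0.021,0.002,0,0.18],
    [0,0.024,0.002,0,0.2],
  ],
)

```text
clock: 3.92
tool_pos: [511.4, 106.2, 30.1]
orientation: [-3.112, -0.426, 0.027]
wrist_force: [-13.5, 1.4, 6.1]
width: 0.8
finger_force: 5.9
```

```bash
python3 - <<'E'
from h import *
rows()
c=cap("top"); s=cap("scene")
cv2.imwrite("pics/two1.png",np.vstack([cv2.resize(c["img"][110:220,130:330,::-1],(600,330),interpolation=cv2.INTER_CUBIC),cv2.resize(s["img"][130:260,200:400,::-1],(415,270),interpolation=cv2.INTER_CUBIC).copy() if 0 else cv2.copyMakeBorder(cv2.resize(s["img"][130:260,200:400,::-1],(415,270)),0,0,0,185,cv2.BORDER_CONSTANT)]))
try: print(stand(c))
except Exception as e: print(e)
E
```

```text
t 3.9 tcp [511.381 106.189  30.138] head 15.606053400424582 F [-13.511   1.399   6.127]
max() iterable argument is empty
```

View pics/two1.png

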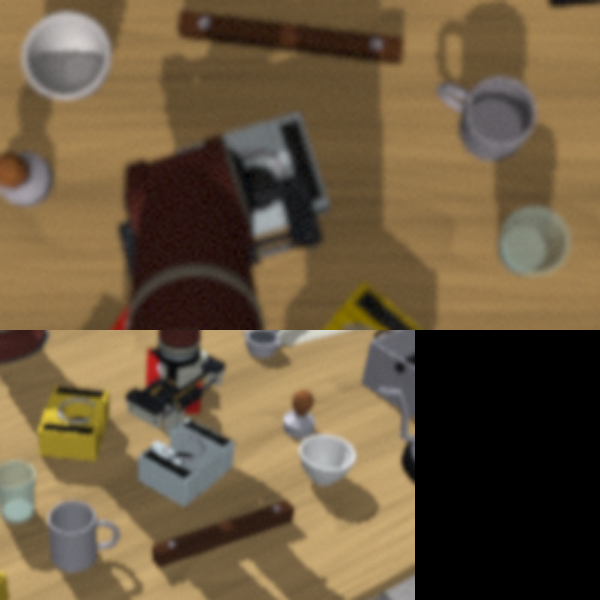

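The top crop shows the arm covering the stand's left half, with its back-right corner at px (230,148) and front-right at (239,179). In the scene view the whole back is visible, with its upper corners near (312,190) and (287,201).

```bash
python3 - <<'E'
from h import *
c=cap("top"); s=cap("scene")
a=ray(c,[[205,154.3],[230,148.3],[239,179]],61); print(a, np.degrees(np.arctan2(*(a[1]-a[2])[1::-1])),np.degrees(np.arctan2(*(a[0]-a[1])[1::-1]))-90)
b=ray(s,[[311.8,190.2],[287,201],[267.5,192]],61); print(b)
E
```

```text
[[629.99  111.544  61.   ]
 [649.375  32.396  61.   ]
 [550.833   3.597  61.   ]] 16.291002694565886 13.761776986749567
[[644.229 139.635  61.   ]
 [645.066  32.893  61.   ]
 [570.107   1.554  61.   ]]
```

move_arm(
  plan=[
    [0,0.003,-0.001,0,0.02],
    [0,0.006,-0.001,0,0.05],
    [0,0.009,-0.002,0,0.07],
    [0,0.012,-0.002,0,0.1],
    [0,0.015,-0.002,0,0.13],
    [0,0.018,-0.002,0,0.15],
    [0,0.021,-0.002,0,0.18],
    [0,0.024,-0.002,0,0.2],
  ],
)

```text
clock: 4.78
tool_pos: [535.0, 116.4, 30.2]
orientation: [-3.138, -0.115, 0.023]
wrist_force: [-11.5, 2.5, 5.3]
width: 0.8
finger_force: 5.4
```

```bash
python3 - <<'E'
from h import *
rows()
c=cap("top"); s=cap("scene")
cv2.imwrite("pics/two2.png",np.vstack([cv2.resize(c["img"][110:210,150:270,::-1],(480,400),interpolation=cv2.INTER_CUBIC),cv2.resize(s["img"][170:220,240:360,::-1],(480,200),interpolation=cv2.INTER_CUBIC)]))
E
```

```text
t 4.8 tcp [535.015 116.449  30.162] head 4.199657506732013 F [-11.458   2.459   5.309]
```

View pics/two2.png

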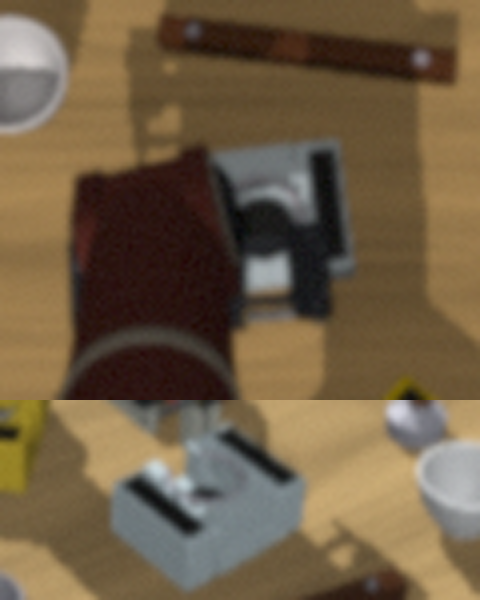

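The top crop shows back-right at (235,145), front-right at (238,177.5) and a back-edge point at (203,148.8). The scene crop shows the upper back corners at about (315.5,191) and (287.5,206). The stand is nearly square now.

```bash
python3 - <<'E'
from h import *
c=cap("top"); s=cap("scene")
a=ray(c,[[203,148.75],[235,145],[238,177.5]],61); print(a, np.degrees(np.arctan2(*(a[1]-a[2])[1::-1])),np.degrees(np.arctan2(*(a[0]-a[1])[1::-1]))-90)
b=ray(s,[[315.5,191.2],[287.5,206],[268,192.5]],61); print(b, np.degrees(np.arctan2(*(b[0]-b[1])[1::-1]))-90)
E
```

```text
[[647.967 118.157  61.   ]
 [660.101  16.556  61.   ]
 [555.6     6.751  61.   ]] 5.359778257407395 6.810405601923691
[[655.42  147.411  61.   ]
 [666.759  19.974  61.   ]
 [573.293   1.598  61.   ]] 5.084486385955614
```

move_arm(
  plan=[
    [0,0.004,-0.001,0,0.03],
    [0,0.007,-0.001,0,0.06],
    [0,0.011,-0.001,0,0.09],
    [0,0.014,-0.001,0,0.12],
    [0,0.018,-0.001,0,0.15],
    [0,0.022,-0.001,0,0.18],
    [0,0.026,-0.001,0,0.2],
    [0,0.029,-0.001,0,0.23],
    [0,0.029,-0.001,0,0.23],
    [0,0.01,-0.001,0,0.23],
    [0,-0.002,-0.001,0,0.2],
    [0,-0.002,-0.001,0,0.2],
  ],
)

```text
clock: 5.98
tool_pos: [538.7, 115.3, 31.0]
orientation: [-3.134, 0.201, 0.002]
wrist_force: [0.2, 0.0, 0.6]
width: 0.2
finger_force: 0.0
```

```bash
python3 - <<'E'
from h import *
rows()
c=cap("top"); s=cap("scene")
cv2.imwrite("pics/two3.png",np.vstack([cv2.resize(c["img"][110:210,150:270,::-1],(480,400),interpolation=cv2.INTER_CUBIC),cv2.resize(s["img"][170:220,240:360,::-1],(480,200),interpolation=cv2.INTER_CUBIC)]))
# scene: silver/pale blue-grey mask
hsv=cv2.cvtColor(s["img"],cv2.COLOR_RGB2HSV); print(hsv[200:212:3,285:310:4])
E
```

```text
t 6.0 tcp [538.651 115.322  30.95 ] head -7.330937415397098 F [0.195 0.009 0.552]
[[[ 96  26  97]
  [103  19 119]
  [106  25 131]
  [ 99  25 166]
  [ 99  27 159]
  [ 99  32 135]
  [ 99  29 139]]

 [[100  25  31]
  [ 99  27 131]
  [ 96  29 140]
  [ 98  27 151]
  [ 99  29 140]
  [ 98  28 136]
  [ 92  24 139]]

 [[ 96  22  59]
  [ 96  28 128]
  [ 99  26 136]
  [ 98  28 139]
  [ 96  27 140]
  [ 96  26 140]
  [ 98  27 143]]

 [[101  28 146]
  [ 96  27 140]
  [100  28 136]
  [ 98  28 139]
  [101  31 139]
  [ 97  23 142]
  [ 98  27 141]]]
```

View pics/two3.png

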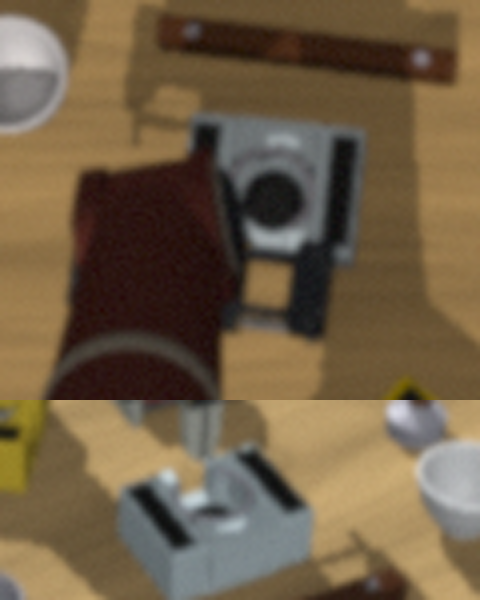

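The top crop shows the whole back edge from (198.8,138.8) to (241.3,142.5), roughly parallel to the rail. I'll automate the measurement of this edge.

```bash
cat >> h.py <<'E'
RO=np.array([738.,46.]); RH=-6.8
def back():
    c=cap("top"); h=cv2.cvtColor(c["img"],cv2.COLOR_RGB2HSV).astype(int)
    m=np.zeros(h.shape[:2],np.uint8); m[112:200,185:260]=((h[...,1]<70)&(h[...,2]>75)&(h[...,0]>80))[112:200,185:260]
    n,lab,st,_=cv2.connectedComponentsWithStats(m); m=lab==1+np.argmax(st[1:,4])
    cols=np.where(m.any(0))[0]; pts=np.c_[cols,m.argmax(0)[cols]].astype(np.float32)
    keep=pts[(pts[:,0]>cols.min()+1)&(pts[:,0]<cols.max()-1)]
    for _ in range(4):
        f=cv2.fitLine(keep,cv2.DIST_HUBER,0,.01,.01).ravel(); d=(pts[:,:2]-f[2:])@np.array([-f[1],f[0]]); keep=pts[abs(d)<1.2]
    vx=f[:2]*np.sign(f[0]); t=(keep-f[2:])@vx
    P=ray(c,[f[2:]+vx*(t.min()-.5)+[0,-.5],f[2:]+vx*(t.max()+.5)+[0,-.5]],61)[:,:2]
    l=P[0]-P[1]; L=np.linalg.norm(l); l/=L; n=np.array([l[1],-l[0]])
    ctr=P[1]+70*l-52.5*n if L<150 else P.mean(0)-52.5*n
    hd=np.degrees(np.arctan2(n[1],n[0])); a=np.radians(RH); B=np.array([[np.cos(a),np.sin(a)],[-np.sin(a),np.cos(a)]])
    g=lambda q:B@(q-RO)
    print("L",L,"head",hd,"rel",hd-RH,"ctr",ctr,"rail-frame BL",g(ctr+52.5*n+70*l),"BR",g(ctr+52.5*n-70*l),"BRmeas",P[1])
    return ctr,n,l,hd,c
def standrows(q,*pts):
    "pts: (along n from front face of finger to face [neg=gap], lateral l, z)"
    ctr,n,l,hd,c=q
    rows(*[(*(ctr+(-52.5-7.5+p[0])*n+p[1]*l),p[2],hd) for p in pts])
E
python3 - <<'E'
from h import *
q=back(); standrows(q,(-15,40,30),(-15,-45,30),(0,-45,30),(20,-45,30))
E
```

```text
L 115.26327683692503 head -5.513440075407215 rel 1.286559924592785 ctr [623.457  92.826] rail-frame BL [-68.367 104.096] BR [-65.224 -35.869] BRmeas [668.988  18.106]
t 6.1 tcp [542.639 115.274  30.876] head -7.4525761153902 F [0.608 0.591 0.145]
(np.float64(552.6467624326148), np.float64(139.84735712011562), 30, np.float64(-5.513440075407215)) -> [ 0.007 -0.026  0.001] twist -0.034
(np.float64(544.4800267335391), np.float64(55.240593631482845), 30, np.float64(-5.513440075407215)) -> [0.01  0.059 0.001] twist -0.034
(np.float64(559.4106320550626), np.float64(53.79940497870479), 30, np.float64(-5.513440075407215)) -> [0.025 0.059 0.001] twist -0.034
(np.float64(579.3181058170939), np.float64(51.877820108334056), 30, np.float64(-5.513440075407215)) -> [0.045 0.058 0.001] twist -0.034
```

```bash
sed -i 's/m=lab==1+np.argmax(st\[1:,4\])/m=m*(lab>0)*(np.r_[0,st[1:,4]]>25)[lab]/' h.py
python3 - <<'E'
from h import *
q=back(); c=q[4]; h=cv2.cvtColor(c["img"],cv2.COLOR_RGB2HSV)
print(h[140:148,232:246,2]); print(h[140:148,232:246,0]);print(h[140:148,232:246,1])
E
```

```text
L 99.36022221879162 head -5.697419069155483 rel 1.1025809308445167 ctr [623.308  96.188] rail-frame BL [-68.684 107.252] BR [-65.99  -32.722] BRmeas [668.6    21.322]
[[100 105 104 103 105 103 101 100 101 103 103 102 103 102]
 [102 108 105 107 103 102  97 100 101 100 101 102 103 104]
 [108 105 103 101  98 100  99 103 104 102 102 105 105 103]
 [111  99  91  91  88  93  95  99 102  99 100 102 103 105]
 [101  77  63  62  62  69  76  90  96  98 100 102 105 103]
 [ 96  63  39  31  33  38  51  72  90  94 100 105 106 107]
 [ 92  58  27  22  21  23  44  70  85  90  99 105 105 105]
 [ 89  52  23  12  19  26  43  69  87  92  99 104 102 102]]
[[ 18  18  18  19  17  17  17  18  19  18  18  18  17  17]
 [ 17  17  18  16  16  17  17  17  17  19  18  18  18  18]
 [ 80  30  24  21  21  20  23  17  17  19  18  18  17  18]
 [ 99 105  75  90  90  60  70  45  26  18  18  18  18  18]
 [ 90  90  80  75  90  83 110  80  30  20  18  18  18  18]
 [ 95  98 110 105  90 105  60 105  20  19  17  18  18  18]
 [100  96  50 150 120 150 105 100  30  18  17  18  18  18]
 [102 105 150 174 160  30  83  75  24  20  17  17  18  18]]
[[ 94  97 101 109 112 111 116 122 126 119 131 125 124 125]
 [ 40  50  49  57  64  70  79  89  91 115 121 128 134 130]
 [  7   2  12  18  26  23  33  40  56  88 120 126 119 126]
 [ 16   5   6   6   3   3   8   5  18  67 115 123 126 124]
 [ 15  10  12  16  12  15  10   8  11  57 110 130 124 131]
 [ 16  16  20  16   8  13   5   7   8  60 110 124 132 129]
 [ 17  22  28  23  12  22  23  11   9  57 108 129 124 124]
 [ 14  20  22 106  40  10  24  15  15  55 111 123 130 130]]
```

```bash
sed -i 's/(h\[...,1\]<70)&(h\[...,2\]>75)&(h\[...,0\]>80)/(h[...,1]<62)\&(h[...,2]>50)/' h.py
python3 - <<'E'
from h import *
q=back();standrows(q,(-15,45,30),(-15,-42,30),(0,-42,30),(20,-42,30))
E
```

```text
L 202.08760601839774 head 63.11744689913951 rel 69.9174468991395 ctr [566.292  63.798] rail-frame BL [-220.324   70.686] BR [-88.836  22.613] BRmeas [680.155  64.936]
t 6.2 tcp [542.484 115.182  30.351] head -7.448596763931764 F [-0.219  0.158  0.403]
(np.float64(492.24293000452053), np.float64(17.249976274780103), 30, np.float64(63.11744689913951)) -> [-0.037  0.104  0.   ] twist -1.232
(np.float64(569.8412973866849), np.float64(-22.08821610390758), 30, np.float64(63.11744689913951)) -> [0.045 0.133 0.   ] twist -1.232
(np.float64(576.6237443485276), np.float64(-8.709187244913718), 30, np.float64(63.11744689913951)) -> [0.05  0.118 0.   ] twist -1.232
(np.float64(585.6670069643178), np.float64(9.129517900411432), 30, np.float64(63.11744689913951)) -> [0.057 0.1   0.   ] twist -1.232
```

```bash
sed -i 's/m=m\*(lab>0)\*(np.r_\[0,st\[1:,4\]\]>25)\[lab\]/m=lab==1+np.argmax(st[1:,4])/' h.py
python3 - <<'E'
from h import *
q=back();standrows(q,(-15,45,30),(-15,-42,30),(0,-42,30),(20,-42,30))
E
```

```text
L 134.67919363933567 head -5.916679971002246 rel 0.8833200289977539 ctr [626.753  74.092] rail-frame BL [-62.376  85.523] BR [-60.218 -54.46 ] BRmeas [671.757  -0.947]
t 6.3 tcp [542.2   115.13   30.132] head -7.442043415335135 F [ 0.129 -0.844 -0.302]
(np.float64(556.7910051875284), np.float64(126.58350753502023), 30, np.float64(-5.916679971002246)) -> [ 0.013 -0.013  0.   ] twist -0.027
(np.float64(547.8228615546863), np.float64(40.04696958843543), 30, np.float64(-5.916679971002246)) -> [0.015 0.074 0.   ] twist -0.027
(np.float64(562.7429543040975), np.float64(38.50073792760057), 30, np.float64(-5.916679971002246)) -> [0.03  0.073 0.   ] twist -0.027
(np.float64(582.6364113033123), np.float64(36.4390957131541), 30, np.float64(-5.916679971002246)) -> [0.05  0.073 0.   ] twist -0.027
```

move_arm(
  plan=[
    [0,0.0,0.04,0,-0.02],
    [0,0.005,0.073,0,-0.03],
    [0,0.015,0.073,0,-0.03],
    [0,0.022,0.073,0,-0.03],
    [0,0.027,0.073,0,-0.03],
    [0,0.031,0.073,0,-0.03],
    [0,0.035,0.073,0,-0.06],
    [0,0.039,0.073,0,-0.09],
    [0,0.043,0.073,0,-0.12],
    [0,0.046,0.073,0,-0.15],
    [0,0.046,0.073,0,-0.15],
    [0,0.03,0.073,0,-0.15],
  ],
)

```text
clock: 7.28
tool_pos: [561.5, 38.9, 29.3]
orientation: [3.141, 0.033, -0.001]
wrist_force: [1.1, 0.8, 0.7]
width: 0.3
finger_force: 0.0
```

```bash
python3 - <<'E'
from h import *
q=back();standrows(q,(-15,-42,30),(-15,42,30),(0,42,30),(30,42,30))
cv2.imwrite("pics/t4.png",cv2.resize(q[4]["img"][100:210,150:290,::-1],(560,440),interpolation=cv2.INTER_CUBIC))
E
```

```text
L 111.71018242358961 head -0.0468529837669387 rel 6.753147016233061 ctr [635.407 101.061] rail-frame BL [-64.486 118.215] BR [-48.023 -20.814] BRmeas [687.85   31.018]
t 7.3 tcp [557.241  40.686  29.1  ] head 1.3392232046669985 F [-3.781  0.107 -0.345]
(np.float64(560.3731460064911), np.float64(59.122644552372435), 30, np.float64(-0.0468529837669387)) -> [ 0.004 -0.018 -0.001] twist 0.024
(np.float64(560.4418360606495), np.float64(143.12261646710857), 30, np.float64(-0.0468529837669387)) -> [ 0.006 -0.102 -0.001] twist 0.024
(np.float64(575.4418310454239), np.float64(143.11035038600886), 30, np.float64(-0.0468529837669387)) -> [ 0.021 -0.102 -0.001] twist 0.024
(np.float64(605.4418210149724), np.float64(143.0858182238095), 30, np.float64(-0.0468529837669387)) -> [ 0.051 -0.101 -0.001] twist 0.024
```

View pics/t4.png

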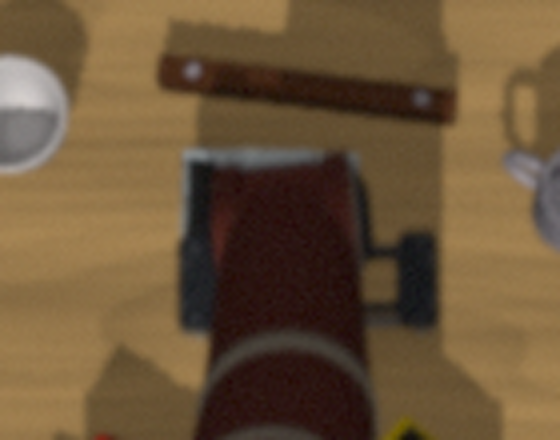

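The top crop shows back-left at (196,137.5). The right end of the edge, near (239,139), is in shadow by the arm. I'll anchor on the left corner when the right one is hidden.

```bash
sed -i 's/def back():/def back(side="R"):/; s/ctr=P\[1\]+70\*l-52.5\*n if L<150 else P.mean(0)-52.5\*n/ctr=(P[1]+70*l if side=="R" else P[0]-70*l)-52.5*n/' h.py
```

move_arm(
  plan=[
    [0,-0.004,-0.04,0,0.02],
    [0,0.004,-0.074,0,0.02],
    [0,0.012,-0.074,0,0.02],
    [0,0.018,-0.074,0,0.02],
    [0,0.021,-0.074,0,0.05],
    [0,0.025,-0.074,0,0.09],
    [0,0.029,-0.074,0,0.13],
    [0,0.033,-0.074,0,0.17],
    [0,0.038,-0.074,0,0.2],
    [0,0.043,-0.074,0,0.24],
    [0,0.043,-0.074,0,0.24],
    [0,0.023,-0.074,0,0.24],
  ],
)

```text
clock: 8.33
tool_pos: [585.0, 118.0, 29.4]
orientation: [-3.119, 0.335, -0.005]
wrist_force: [-0.0, 0.4, 0.4]
width: 0.3
finger_force: 0.0
```

```bash
python3 - <<'E'
from h import *
q=back("R");standrows(q,(-15,42,30),(-15,-42,30),(0,-42,30),(25,-42,30))
q=back("L")
E
```

```text
L 136.50162052546563 head -10.498104903352136 rel -3.698104903352136 ctr [653.44  64.52] rail-frame BL [-29.253  74.845] BR [-38.282 -64.863] BRmeas [692.307 -13.874]
t 8.4 tcp [578.426 116.594  28.988] head -12.26046110166057 F [-4.496 -0.719 -0.104]
(np.float64(587.3477654193854), np.float64(119.48206766726577), 30, np.float64(-10.498104903352136)) -> [ 0.008 -0.005 -0.001] twist -0.031
(np.float64(572.0427131193729), np.float64(36.888149161761476), 30, np.float64(-10.498104903352136)) -> [ 0.011  0.079 -0.001] twist -0.031
(np.float64(586.791627138213), np.float64(34.15510410818783), 30, np.float64(-10.498104903352136)) -> [ 0.026  0.079 -0.001] twist -0.031
(np.float64(611.3731505029465), np.float64(29.600029018898425), 30, np.float64(-10.498104903352136)) -> [ 0.051  0.078 -0.001] twist -0.031
L 136.495709293803 head -10.376918544336919 rel -3.5769185443369187 ctr [652.599  61.001] rail-frame BL [-29.812  71.372] BR [-38.546 -68.355] BRmeas [692.262 -13.863]
```

move_arm(
  plan=[
    [0,0.0,0.04,0,-0.02],
    [0,0.005,0.079,0,-0.03],
    [0,0.014,0.079,0,-0.03],
    [0,0.021,0.079,0,-0.03],
    [0,0.026,0.079,0,-0.03],
    [0,0.03,0.079,0,-0.06],
    [0,0.034,0.079,0,-0.09],
    [0,0.038,0.079,0,-0.12],
    [0,0.041,0.079,0,-0.15],
    [0,0.044,0.079,0,-0.17],
    [0,0.044,0.079,0,-0.17],
    [0,0.025,0.079,0,-0.17],
  ],
)

```text
clock: 9.43
tool_pos: [592.4, 28.8, 29.3]
orientation: [3.139, -0.08, 0.004]
wrist_force: [1.0, 0.3, 0.1]
width: 0.3
finger_force: 0.0
```

```bash
python3 - <<'E'
from h import *
q=back("L");standrows(q,(-15,-42,30),(-15,42,30),(0,42,30),(25,42,30))
E
```

```text
L 115.37474927468918 head -0.04078037169014462 rel 6.759219628309856 ctr [671.583  67.026] rail-frame BL [-24.543  88.707] BR [ -8.065 -50.32 ] BRmeas [724.051  21.614]
t 9.5 tcp [586.92   31.787  29.114] head -2.760626423276529 F [-3.79   1.188 -0.165]
(np.float64(596.5532285399784), np.float64(25.079871293123574), 30, np.float64(-0.04078037169014462)) -> [ 0.01   0.006 -0.001] twist -0.047
(np.float64(596.6130156824495), np.float64(109.07985001632085), 30, np.float64(-0.04078037169014462)) -> [ 0.006 -0.078 -0.001] twist -0.047
(np.float64(611.6130118830205), np.float64(109.06917374087956), 30, np.float64(-0.04078037169014462)) -> [ 0.021 -0.078 -0.001] twist -0.047
(np.float64(636.6130055506387), np.float64(109.05137994847742), 30, np.float64(-0.04078037169014462)) -> [ 0.046 -0.08  -0.001] twist -0.047
```

move_arm(
  plan=[
    [0,0.0,-0.04,0,0.0],
    [0,0.004,-0.079,0,-0.03],
    [0,0.012,-0.079,0,-0.03],
    [0,0.018,-0.079,0,-0.03],
    [0,0.022,-0.079,0,-0.01],
    [0,0.026,-0.079,0,0.02],
    [0,0.03,-0.079,0,0.05],
    [0,0.034,-0.079,0,0.08],
    [0,0.037,-0.079,0,0.09],
    [0,0.037,-0.079,0,0.09],
    [0,0.018,-0.079,0,0.09],
    [0,0.018,-0.079,0,0.09],
  ],
)

```text
clock: 10.48
tool_pos: [609.5, 110.5, 29.3]
orientation: [-3.134, 0.214, 0.006]
wrist_force: [-1.0, 0.0, 0.7]
width: 0.3
finger_force: 0.0
```

```bash
python3 - <<'E'
from h import *
q=back("R");standrows(q,(-15,42,30),(-15,-42,30),(0,-42,30),(25,-42,30))
s=cap("scene")
cv2.imwrite("pics/t5.png",np.vstack([cv2.resize(q[4]["img"][100:200,160:300,::-1],(560,400),interpolation=cv2.INTER_CUBIC),cv2.resize(s["img"][180:250,260:400,::-1],(560,200),interpolation=cv2.INTER_CUBIC)]))
E
```

```text
L 126.8766068356364 head -8.764386237906505 rel -1.9643862379065054 ctr [684.803  60.05 ] rail-frame BL [ 0.382 75.811] BR [ -4.416 -64.106] BRmeas [726.024 -17.133]
t 10.5 tcp [611.667 109.718  29.71 ] head -7.865735531540923 F [0.607 0.231 0.655]
(np.float64(617.0785111652813), np.float64(112.98706242030192), 30, np.float64(-8.764386237906505)) -> [ 0.005 -0.004 -0.   ] twist 0.016
(np.float64(604.2793012731836), np.float64(29.9679066420237), 30, np.float64(-8.764386237906505)) -> [ 0.004  0.08  -0.   ] twist 0.016
(np.float64(619.1041505193047), np.float64(27.682333447006265), 30, np.float64(-8.764386237906505)) -> [ 0.019  0.08  -0.   ] twist 0.016
(np.float64(643.8122325961732), np.float64(23.87304478864386), 30, np.float64(-8.764386237906505)) -> [ 0.044  0.081 -0.   ] twist 0.016
```

View pics/t5.png

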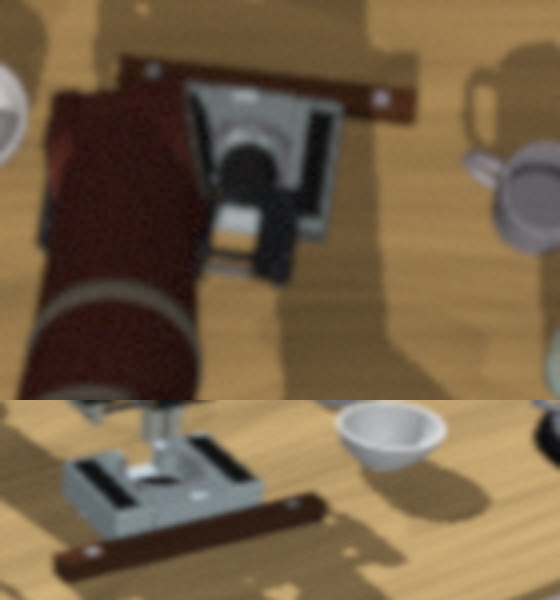

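The crops show the stand nearly parallel to the rail, with only a few mm of gap at its right end. Now I'll finish with gentle alternate pushes and watch the force.

move_arm(
  plan=[
    [0,0.0,0.04,0,0.0],
    [0,0.003,0.08,0,0.01],
    [0,0.012,0.08,0,0.01],
    [0,0.016,0.08,0,0.01],
    [0,0.018,0.08,0,0],
    [0,0.02,0.08,0,0],
    [0,0.022,0.08,0,0],
    [0,0.024,0.08,0,-0.01],
    [0,0.026,0.08,0,-0.01],
  ],
)

```text
clock: 11.33
tool_pos: [617.6, 21.8, 28.4]
orientation: [3.128, -0.206, -0.034]
wrist_force: [-18.4, -3.8, 12.1]
width: 0.6
finger_force: 9.0
```

```bash
python3 - <<'E'
from h import *
rows(); q=back("L"); rows()
E
```

```text
t 11.3 tcp [617.561  21.773  28.39 ] head -7.525018906973952 F [-18.443  -3.767  12.086]
L 64.40850140764275 head 72.95816724755208 rel 79.75816724755208 ctr [741.675  62.804] rail-frame BL [-57.891  81.23 ] BR [79.879 56.338] BRmeas [751.715 114.637]
t 11.4 tcp [617.509  21.758  28.408] head -7.534567666253202 F [-16.039  -3.996  10.24 ]
```

move_arm(
  plan=[
    [0,0.002,0,0,0],
    [0,0.004,0,0,0],
    [0,0.004,0,0,0],
  ],
)

```text
clock: 11.63
tool_pos: [617.3, 21.8, 28.5]
orientation: [3.128, -0.205, -0.048]
wrist_force: [-23.3, -4.3, 16.2]
width: 0.4
finger_force: 11.2
```

Force rises with no motion, so the right side is up against the rail. Now the left side.

move_arm(
  plan=[
    [0,-0.015,0,0,0],
    [0,-0.02,-0.035,0,0],
    [0,-0.02,-0.075,0,0],
    [0,-0.012,-0.08,0,0],
    [0,-0.007,-0.08,0,0],
    [0,-0.003,-0.08,0,0],
    [0,0.0,-0.08,0,0],
    [0,0.003,-0.08,0,0],
    [0,0.003,-0.08,0,0],
  ],
)

```text
clock: 12.38
tool_pos: [629.0, 115.1, 29.2]
orientation: [-3.126, 0.191, 0.053]
wrist_force: [-25.7, 10.4, 19.4]
width: 0.5
finger_force: 13.7
```

```bash
python3 - <<'E'
from h import *
rows()
E
```

```text
t 12.4 tcp [628.973 115.129  29.155] head -6.995995406369316 F [-25.745  10.388  19.382]
```

Both sides are firm, and the line through the two contact points lies at 7.1°, against the rail's 6.8°. I'll retreat and check.

move_arm(
  plan=[
    [0,-0.02,0,0,0],
    [0,-0.035,0,0,0],
    [0,-0.035,0,-0.04,0],
    [0,-0.035,0,-0.08,0],
    [0,-0.035,0,-0.12,0],
    [0,-0.035,0,-0.16,0],
    [0,-0.035,0.04,-0.2,0],
    [0,-0.035,0.08,-0.2,0],
    [0,-0.035,0.12,-0.2,0],
    [0,-0.035,0.16,-0.2,0],
    [0,-0.035,0.2,-0.2,0],
    [0,-0.035,0.24,-0.2,0],
  ],
)

```text
clock: 13.38
tool_pos: [579.5, -129.1, 230.8]
orientation: [3.134, -0.203, 0.005]
wrist_force: [0.8, 0.0, 0.7]
width: 0.1
finger_force: 0.0
```

move_arm(
  plan=[
    [0,-0.04,0.04,0,0],
    [0,-0.04,0.08,0,0],
    [0,-0.04,0.12,0,0],
    [0,-0.04,0.16,0,0],
    [0,-0.04,0.16,0,0],
  ],
)

```text
clock: 13.8
tool_pos: [515.2, -291.7, 230.7]
orientation: [3.124, -0.224, 0.002]
wrist_force: [-0.1, -1.3, 0.9]
width: 0.5
finger_force: 0.0
```

```bash
python3 - <<'E'
from h import *
rows(); c=cap("top"); s=cap("scene")
cv2.imwrite("pics/t6.png",np.vstack([cv2.resize(c["img"][90:190,150:300,::-1],(600,400),interpolation=cv2.INTER_CUBIC),cv2.resize(s["img"][190:240,250:400,::-1],(600,200),interpolation=cv2.INTER_CUBIC)]))
E
```

```text
t 13.8 tcp [ 515.231 -291.719  230.711] head -8.218777599399383 F [-0.052 -1.336  0.851]
```

View pics/t6.png

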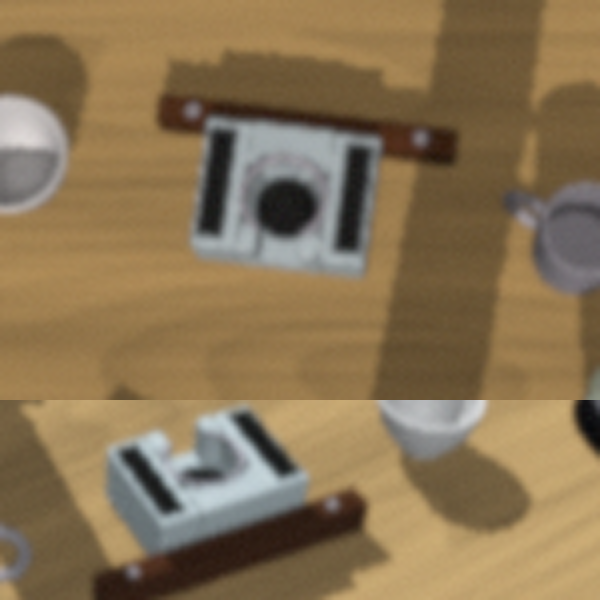

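The stand sits flush and parallel with the rail. Its back runs from (208,118) to (382,135) in the crop and lies within the rail's length, (160,98) to (455,150). The bystanders in view stand where they were.

```bash
python3 -c "
from rig import arm
print(arm.job_done())"
```

```text
the job is handed in; nothing more can be done
None
```

The tamping stand sits flush against the rail and within its length in the last pictures, after fingertip pushes on the left and right by turns, and I handed the job in at about 14 s; no verdict came back.

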